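Pop the square-capped lip gloss out of its stand

ROBOT

A 6-joint arm with a two-finger parallel gripper is mounted at the origin on the work surface. World frame = base frame: x ahead of the robot, y to its left, z up, the work surface at z = 0. Lengths are in m, angles in rad, forces in N, time in s.
With the tool pointing down it reaches from about 0.25 to 0.725 m from the base axis. Payload 4 kg.
Tool frame: the origin (TCP) lies on the centre line of the jaws, within the pads' length; the fingertips stand 25 mm ahead of it and the grasp point (between the pads) lies 6 mm ahead of it; z points along the fingers, x is the direction in which the jaws open and shut, and the axes are right-handed (so a half turn about z gives the same grasp; the last joint's range is limited). The gripper opens to 85 mm and grips with 20 to 120 N. Pads are 22 mm wide; open, the fingers measure 114 mm over their backs; the gripper's body (76 mm by 85 mm) begins 54 mm behind the grasp point. The pads swing forward as they close: fully open they stand 13 mm farther back than shut.
Start: joints at [1.26, 0.241, 0.005, 1.335, 0, 1.571], TCP at [0.153, 0.476, 0.256] pointing down, gripper open.
Joint ranges: [-2.72, 2.72], [-1.05, 1.87], [-1.09, 1.28], [-1.99, 2.15], [-1.42, 1.44], [-3.14, 3.14]. Speed limits (rad/s): [2.79, 2.79, 3.14, 3.14, 3.14, 3.14].

INTERFACE

Orientations are given as a unit quaternion [x, y, z, w].
In Python, from workcell import bot, imaging, order gives the robot as it stands.
- The arm moves only by the tool carry_out, never from a script. Its argument "moves" is a list of rows, each a list of 5 numbers: the shift along the tool's x, y, z scaled (see below), then the turn about the tool's z scaled (see below), then the opening, from -1 (shut) to 1 (fully open). In form: [[tx, ty, tz, roll, hand], ...]. A call has 1 to 20 rows; each row is the pose to reach, as a shift and turn from the pose commanded when the call began, along the tool's axes at that moment; what a row does not reach only later rows make up. The controller multiplies each number of a shift by 0.1 m and each number of a turn by 90 degrees. A row lasts 1/10 s, in which the tool goes at most 50 mm and 8.59 degrees, less where a joint would pass 70% of its speed; a pose out of reach is approached as far as the arm can. A call with a number of a shift or a turn outside -1 to 1 is refused whole. A call with a gripper value outside its range is refused whole. The fingers move at their own pace and stop on an object; the grip force is fixed at half the most. Time passes only in rows, so rows that repeat a pose let the fingers close. It gives the time, the measured TCP pose, the force and the opening at its end, in the units of the state.
- bot.get_obs(): the state, without advancing time (a new reading comes with each control period).
- imaging.camera(name): name is "side" or "top" or "wrist"; returns the picture (384x512x3 uint8, red, green, blue); there is no depth.
- imaging.camera_model(name): a dict with "fovy" (degrees; the focal length in pixels is half the picture's height over the tangent of half this angle, whatever the lens; pixels are square), "cx", "cy" (the principal point, pixels), "dist" ([k1, k2, p1, p2, k3] as OpenCV has them; the pictures are not rectified), "eye" and "rotation" of the camera in the world. Camera axes: x right, y up, looking along -z (the intrinsics and any distortion apply to the point x, -y, -z); pixel columns grow to the right and rows downward; lengths in m; the calibration is good to about 2 mm. A picture is of the moment at which its call begins: read the wrist's pose just before it. camera_model takes no time and is no camera call; for the wrist camera it gives the pose at the moment of the call.
- order.job_done(): hands the job in, once; it reports no verdict.
The state is a dict: "clock": time; "joint_pos": joint angles; "joint_vel": joint speeds; "tau": joint torques, N m; "eef_pos": TCP position; "tool_rot": TCP orientation; "ft_force": force on the tool from outside, world axes, zero at the start; "ft_torque": the same for the moment, N m; "grip_width": finger opening in m.
Only numpy, scipy, OpenCV 4.12 (cv2) and the standard library are available. Lean on these libraries where they do the work, as an engineer would, in place of code of your own. Each camera call takes 0.05 s, during which the arm holds its last target.

TASK

Two lip glosses are locked down in their push-to-release stands on the dresser. Press the one with the square cap down until it unlocks and springs up, then take it out and put it in the black pencil cup, cap up and foot on the bottom. Leave the round-capped gloss locked down and keep the cup upright.

Things in the scene. Friction and masses are not known exactly. Their poses are not given: they have to be found in the camera images.
- gloss_square: Lip gloss to take, 110 mm tall, 35 g: round rose tube 22 mm in diameter for the lower 70 mm, then a brass-coloured square cap 22 x 22 mm, 40 mm tall, flat on top. Origin: centre of its foot; z up to the cap; x, y square to the cap's sides. Locked: foot at 20 mm, cap's top at 130 mm above the dresser. Popped up: 30 mm higher, and it lifts straight out.
- stand_a: Frosted white stand of the square-capped gloss, a 70 x 70 x 120 mm upright block fixed to the dresser. Origin: centre of its underside, on the tube's axis. Its flat top has a 34 mm square opening. Locked, the cap shows 10 mm above that top; popped up, the whole 40 mm cap does. The cap's yaw differs from the stand's by up to 0.3 rad.
- stand_a_pop (a joint): Height of the sprung sleeve under the square-capped gloss, m: 0 locked, negative while pressed in, +0.030 sprung up. It unlocks when pressed 4 to 5 mm in; solid stop 8 mm in. It yields at only 2 to 4 N and touching it at speed gives brief peaks above that, so press by depth (6 to 8 mm), not by a light force stop. When then let go it rises at once and stays up; pressed less, it stays locked. Pulling does not unlock it.
- gloss_round: the other lip gloss, to be left alone: the same size, materials and kind of stand, but the cap is round, 22 mm in diameter. Origin: centre of its foot, z up to the cap.
- cup: black wooden pencil cup, loose, empty, 220 g: round, 76 mm outer diameter, 85 mm tall, straight walls 6 mm thick (mouth 64 mm wide), floor 6 mm thick. Origin: centre of its underside, z up through the mouth.
Mind the look-alikes: they are no part of the job. What is shaped like the gloss_square but green is not meant.

How it is judged:
By the outcome, as a careful person would: the job done as asked, in the order asked, and still so for the second after the job is handed in, with the robot touching nothing.
It also fails if it takes over 45 s, if anything falls off the work surface, if the arm or the gripper's body presses on something with over 40 N, if the wrist force passes 120 N, or if a joint passes its speed limit or range.

## Working session

There is one attempt and no reset: what is moved stays moved. The work goes in short steps, Python scripts to look and compute and a tool call to move; the robot and the scene stay as the last step left them, time stands still between calls to the robot, and variables do not carry over. Pictures are saved under pics/ and viewed, and the job is handed in when it is done.

Besides the shell and the picture viewer there is one more tool, called after ">>>" as a command line: name --pt "numbers of a row" for each row, then --argument value for the rest. carry_out: Moves the arm, as the interface text tells. Its arguments: {"type":"object","properties":{"moves":{"type":"array","items":{"type":"array","items":{"type":"number","minimum":-1,"maximum":1}}}},"required":["moves"]}

```bash
ls && mkdir -p pics
cat > h.py <<'E'
import numpy as np, cv2
from workcell import bot, imaging, order
def R(cm):
    r=np.array(cm["rotation"],float)
    if r.shape==(3,3): return r
    from scipy.spatial.transform import Rotation
    return Rotation.from_quat(r).as_matrix()
def K(cm,h=384):
    f=h/2/np.tan(np.radians(cm["fovy"])/2)
    return np.array([[f,0,cm["cx"]],[0,f,cm["cy"]],[0,0,1.]])
def ray(cm,uv):
    uv=np.array(uv,float).reshape(-1,1,2)
    n=cv2.undistortPoints(uv,K(cm),np.array(cm["dist"],float)).reshape(-1,2)
    d=np.c_[n[:,0],-n[:,1],-np.ones(len(n))]@R(cm).T
    return np.array(cm["eye"],float),d
def onz(cm,uv,z):
    e,d=ray(cm,uv); return e+d*((z-e[2])/d[:,2])[:,None]
def proj(cm,P):
    p=(np.array(P,float).reshape(-1,3)-np.array(cm["eye"]))@R(cm)
    p=p*[1,-1,-1]
    return cv2.projectPoints(p.reshape(-1,1,3),np.zeros(3),np.zeros(3),K(cm),np.array(cm["dist"],float))[0].reshape(-1,2)
E
python3 - <<'E'
from h import *
for n in ["side","top","wrist"]:
    cm=imaging.camera_model(n); im=imaging.camera(n)
    np.save(f"pics/{n}0.npy",im); cv2.imwrite(f"pics/{n}0.png",im[:,:,::-1])
    print(n,cm)
print(bot.get_obs())
E
```

```text
pics
side {'fovy': 48.95744162795293, 'cx': 259.9702346526798, 'cy': 188.49918633955286, 'dist': array([-0.00273651,  0.        ,  0.        ,  0.        ,  0.        ]), 'eye': array([ 0.05159213, -0.44889047,  0.72492562]), 'rotation': array([ 0.34900145, -0.15566226, -0.36856881,  0.84742214])}
top {'fovy': 57.19643106614562, 'cx': 261.1325856415714, 'cy': 190.7564434757388, 'dist': array([-0.03575414,  0.        ,  0.        ,  0.        ,  0.        ]), 'eye': array([0.4071437 , 0.02634083, 0.68222435]), 'rotation': array([ 0.05022497, -0.07068753, -0.69961548,  0.70923826])}
wrist {'fovy': 61.503757170851905, 'cx': 255.19491359008563, 'cy': 196.8413584337143, 'dist': array([-0.06775662,  0.        ,  0.        ,  0.        ,  0.        ]), 'eye': array([0.07909565, 0.49978706, 0.37241423]), 'rotation': array([-0.12360059, -0.08894922,  0.58261681,  0.79835367])}
{'clock': 0.15, 'joint_pos': array([ 1.25998780e+00,  2.41229380e-01,  4.02922414e-03,  1.33522526e+00,
       -2.55385182e-05,  1.57080048e+00]), 'joint_vel': array([ 1.71060771e-03, -3.18996095e-03,  2.94129890e-03, -8.45387030e-05,
        6.90200960e-04, -2.26167408e-03]), 'tau': array([-4.05415576e-04, -3.72634399e+01,  2.52638286e+01,  1.23427872e-02,
       -2.69335948e-05,  7.23713356e-06]), 'eef_pos': array([0.15278316, 0.4756119 , 0.25562101]), 'tool_rot': array([ 8.08032053e-01,  5.89137962e-01, -6.50653652e-04,  4.90200103e-04]), 'ft_force': array([ 0.29160608, -0.3728754 ,  0.11692334]), 'ft_torque': array([-0.03039528, -0.05124017, -0.04510431]), 'grip_width': 0.08571342216689265}
```

View pics/side0.png

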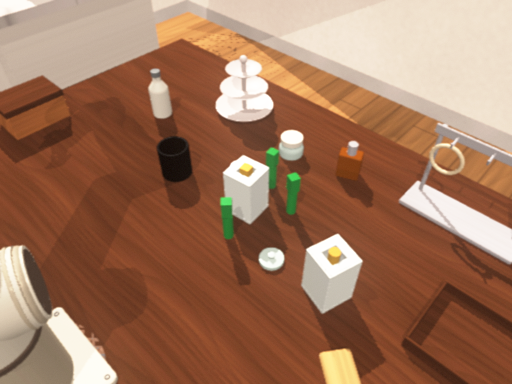

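View pics/top0.png

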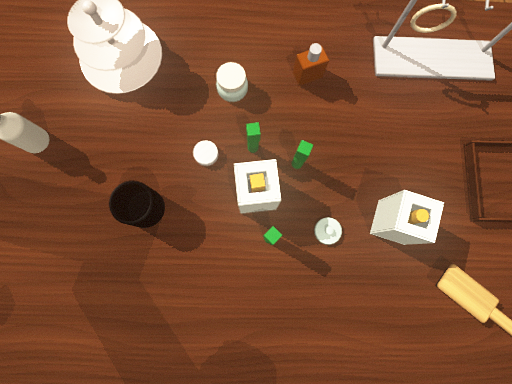

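View pics/wrist0.png

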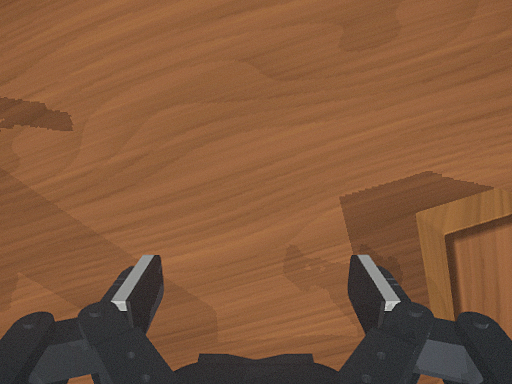

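Run:
```python
from h import *
t=np.load("pics/top0.npy"); s=np.load("pics/side0.npy")
a=cv2.resize(t[150:220,225:295],(390,390),interpolation=cv2.INTER_CUBIC)
b=cv2.resize(t[180:250,370:440],(390,390),interpolation=cv2.INTER_CUBIC)
cv2.imwrite("pics/crop0.png",np.hstack([a,b])[:,:,::-1])
for n,im in(("top",t),("side",s)):
    cm=imaging.camera_model(n)
    hsv=cv2.cvtColor(im,cv2.COLOR_RGB2HSV)
    m=cv2.inRange(hsv,(18,150,120),(32,255,255))
    g=cv2.inRange(hsv,(50,120,60),(75,255,255))
    k=cv2.inRange(hsv,(0,0,0),(179,255,22))
    w=cv2.inRange(hsv,(0,0,140),(179,60,255))
    for lab,mm,z in(("brass",m,.13),("green",g,.11),("black",k,.085),("white",w,.12)):
        cs,_=cv2.findContours(mm,cv2.RETR_EXTERNAL,cv2.CHAIN_APPROX_NONE)
        for c in cs:
            A=cv2.contourArea(c)
            if A<60: continue
            r=cv2.minAreaRect(c); M=cv2.moments(c); ctr=(M['m10']/M['m00'],M['m01']/M['m00'])
            print(n,lab,A,np.round(r[0],1),np.round(r[1],1),round(r[2],1),"cen",np.round(ctr,1),onz(cm,[ctr],z).round(4))
```

```text
top brass 191.0 [418.2 215.7] [13.  20.2] 80.5 cen [418.7 215.8] [[ 0.466  -0.2428  0.13  ]]
top brass 162.5 [256.8 182.1] [16.3 13.7] 78.7 cen [256.7 181.4] [[0.5178 0.0182 0.13  ]]
top green 183.5 [271.8 235.8] [13.4 15.6] 45.0 cen [272.  235.2] [[ 0.4335 -0.0082  0.11  ]]
top green 286.0 [301.5 154.8] [12.6 28.4] 23.2 cen [301.6 153.5] [[ 0.5711 -0.0574  0.11  ]]
top green 260.5 [253.5 135.9] [27.3 13.4] 84.3 cen [252.8 134.1] [[0.6036 0.0255 0.11  ]]
top white 538.0 [328.  230.5] [26.2 26.2] 45.0 cen [327.9 230.5] [[ 0.4417 -0.0972  0.12  ]]
top white 2944.0 [407.1 217.6] [65.3 53.2] 14.9 cen [407.4 218. ] [[ 0.4633 -0.2284  0.12  ]]
top white 2045.5 [257.3 185.6] [50.  43.6] 83.7 cen [257.1 185.3] [[0.5133 0.0172 0.12  ]]
top white 458.5 [205.3 152.3] [24.7 24. ] 45.0 cen [205.2 152.4] [[0.5671 0.1033 0.12  ]]
top white 1218.0 [ 21.8 132.4] [55.5 28.6] 26.6 cen [ 21.8 132.8] [[0.5959 0.4099 0.12  ]]
top white 916.0 [231.5  81. ] [38. 31.] 90.0 cen [231.2  81.2] [[0.6942 0.064  0.12  ]]
top white 101.0 [313.1  49.7] [11.2 15.7] 63.4 cen [314.5  49. ] [[ 0.7596 -0.0808  0.12  ]]
t
[... 872 characters left out ...]
4. ] 53.1 cen [330.3 272.2] [[ 0.4315 -0.2644  0.12  ]]
side white 3497.0 [463.  220.7] [126.6  50.1] 38.9 cen [459.6 218.9] [[ 0.6965 -0.3733  0.12  ]]
side white 2241.5 [245.5 189. ] [68. 45.] 90.0 cen [246.8 187.5] [[ 0.4806 -0.0201  0.12  ]]
side white 95.0 [352.9 148. ] [ 9.2 14.4] 7.1 cen [352.4 147.5] [[ 0.7346 -0.1046  0.12  ]]
side white 574.5 [291.  144.5] [29. 24.] 90.0 cen [290.9 144.8] [[0.6471 0.0024 0.12  ]]
side white 591.5 [159.6  97.4] [40.6 17.8] 78.7 cen [159.6  98.3] [[0.5605 0.3692 0.12  ]]
side white 2521.0 [244.   87.5] [65. 56.] 90.0 cen [243.6  92.1] [[0.7294 0.2325 0.12  ]]
side white 38837.5 [255.5  82.5] [165. 511.] 90.0 cen [299.8  48.2] [[1.0211 0.2795 0.12  ]]
```

View pics/crop0.png

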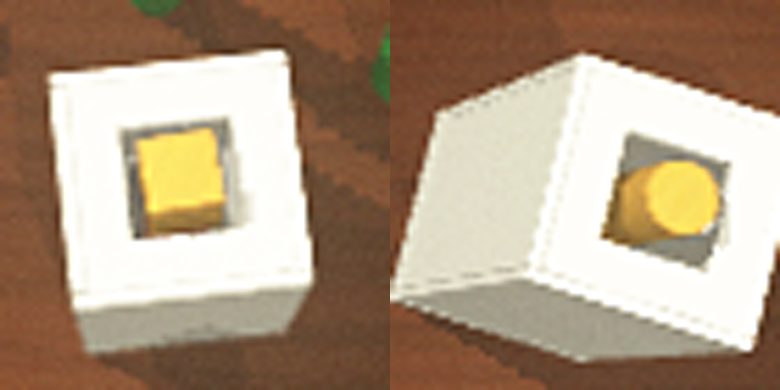

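Run:
```python
from h import *
t=np.load("pics/top0.npy"); s=np.load("pics/side0.npy")
cm=imaging.camera_model("top"); cs=imaging.camera_model("side")
c=np.array([(136,142),(213,128),(223,202),(150,212)])/390*70-.4+[225,150]
P=onz(cm,c,.13); print("cap corners",P.round(4).tolist(),P.mean(0)); 
for i in range(4):
    d=P[(i+1)%4]-P[i]; print(np.linalg.norm(d).round(4),np.degrees(np.arctan2(d[1],d[0])).round(1))
c2=np.array([(50,75),(285,50),(313,277),(75,305)])/390*70-.4+[225,150]
Q=onz(cm,c2,.12); print("stand",Q.round(4).tolist(),Q.mean(0))
for i in range(4):
    d=Q[(i+1)%4]-Q[i]; print(np.linalg.norm(d).round(4),np.degrees(np.arctan2(d[1],d[0])).round(1))
print("proj to side cap", proj(cs,P.mean(0)))
a=cv2.resize(t[165:245,90:190],(500,400),interpolation=cv2.INTER_CUBIC)
b=cv2.resize(s[130:200,140:240],(560,392),interpolation=cv2.INTER_CUBIC)
d=cv2.resize(s[145:195,215:279],(500,391),interpolation=cv2.INTER_CUBIC)
g=lambda x:np.clip((x/255.)**.5*255,0,255).astype(np.uint8)[:,:,::-1]
cv2.imwrite("pics/cupt.png",g(a));cv2.imwrite("pics/cups.png",g(b));cv2.imwrite("pics/caps.png",d[:,:,::-1])
print(t[203,100:175].max(1))
```

```text
cap corners [[0.5279, 0.0305, 0.13], [0.5324, 0.0084, 0.13], [0.5108, 0.0053, 0.13], [0.5075, 0.0262, 0.13]] [0.51967455 0.01762961 0.13      ]
0.0226 -78.5
0.0219 -171.9
0.0211 98.9
0.0209 12.0
stand [[0.5498, 0.0563, 0.12], [0.5588, -0.013, 0.12], [0.491, -0.0214, 0.12], [0.4817, 0.0474, 0.12]] [0.52032148 0.01732468 0.12      ]
0.0698 -82.7
0.0683 -172.9
0.0694 97.6
0.0687 7.4
proj to side cap [[246.76768254 165.92873233]]
[105 104 105 102 105 110 106 105  94  42  43  26  29  29  27  25  24  29
  29  24  24  28  22  26  22  26  26  27  21  30  27  28  28  29  33  27
  29  25  30  29  28  30  33  26  25  29  31  28  31  28  49  36  34  27
  25  27  27  29  29  34  34  23  31  32  51  85  85  84  85  83  87  80
  82  82  85]
```

View pics/cupt.png

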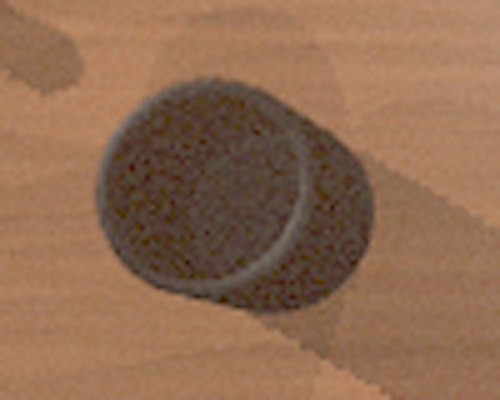

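View pics/cups.png

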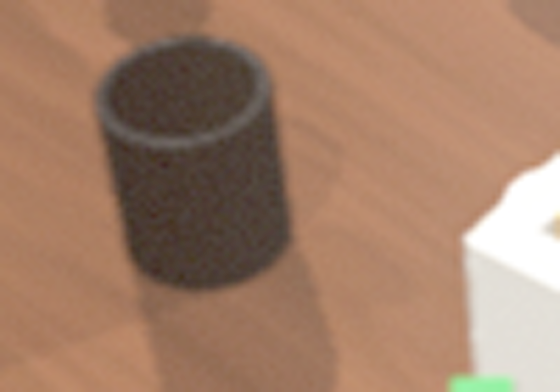

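View pics/caps.png

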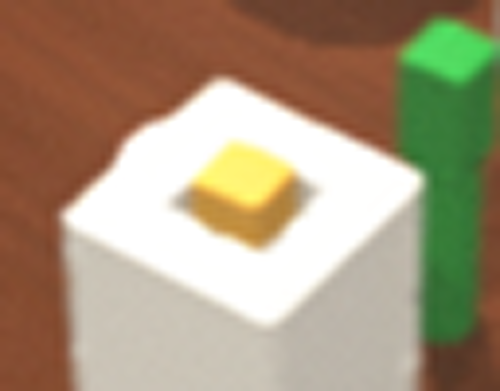

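Run:
```python
from h import *
cm=imaging.camera_model("top"); cs=imaging.camera_model("side")
def tri(a,b):
    e1,d1=ray(cm,[a]);e2,d2=ray(cs,[b]);d1=d1[0];d2=d2[0]
    x=np.linalg.lstsq(np.c_[d1,-d2],e2-e1,rcond=None)[0]
    p,q=e1+d1*x[0],e2+d2*x[1]; return ((p+q)/2).round(4),np.linalg.norm(p-q).round(4)
print("cap",tri((257.4,180.6),(246.0,167.1)), onz(cs,[(246,167.1)],.13))
print("cup",tri((130.2,202.),(172.5,146.2)),onz(cm,[(130.2,202)],.085),onz(cs,[(172.5,146.2)],.085))
for a,b in(((305,148),(294,177)),((253.5,128.5),(272.5,151)),((272.5,235.5),(227,200))): print("post",tri(a,b))
```

```text
cap (array([0.5187, 0.0176, 0.1277]), np.float64(0.0021)) [[0.51593723 0.01625018 0.13      ]]
cup (array([0.4876, 0.234 , 0.081 ]), np.float64(0.0012)) [[0.48751198 0.2322194  0.085     ]] [[0.48441105 0.23018269 0.085     ]]
post (array([ 0.5809, -0.0631,  0.1084]), np.float64(0.0012))
post (array([0.6123, 0.0252, 0.1105]), np.float64(0.0025))
post (array([ 0.4337, -0.0093,  0.1113]), np.float64(0.0015))
```

>>> carry_out --pt "-0.3 0.5 0 0.1 -1" --pt "-0.6 1 0 0.2 -1" --pt "-0.6 1 0 0.3 -1" --pt "-0.6 1 0 0.4 -1" --pt "-0.6 1 0 0.5 -1" --pt "-0.6 1 0 0.6 -1" --pt "-0.6 1 0 0.69 -1" --pt "-0.6 1 0 0.69 -1"

```text
clock: 0.95
eef_pos: [0.2297, 0.388, 0.256]
tool_rot: [0.996, 0.086, -0.0, 0.0]
ft_force: [-0.2, -0.2, 0.3]
grip_width: -0.0002
```

>>> carry_out --pt "0.3 0.45 0 0 -1" --pt "0.55 0.89 0 0 -1" --pt "0.55 0.89 0 0 -1"

```text
clock: 1.25
eef_pos: [0.3016, 0.307, 0.256]
tool_rot: [0.996, 0.085, 0.0, 0.001]
ft_force: [-1.2, -0.8, -0.9]
grip_width: -0.0002
```

>>> carry_out --pt "0.3 0.45 0 0 -1" --pt "0.55 0.89 0 0 -1" --pt "0.55 0.89 0 0 -1"

```text
clock: 1.55
eef_pos: [0.3716, 0.2293, 0.2561]
tool_rot: [0.996, 0.085, 0.0, 0.001]
ft_force: [0.3, 1.1, -0.4]
grip_width: 0.0001
```

>>> carry_out --pt "0.3 0.45 0 0 -1" --pt "0.55 0.89 0 0 -1" --pt "0.55 0.89 0 0 -1"

```text
clock: 1.85
eef_pos: [0.4414, 0.1518, 0.256]
tool_rot: [0.996, 0.085, 0.0, 0.0]
ft_force: [-0.3, -0.1, 0.1]
grip_width: 0.0001
```

>>> carry_out --pt "0.3 0.45 0 0 -1" --pt "0.55 0.89 0 0 -1" --pt "0.55 0.89 0 0 -1" --pt "0.55 0.89 0 0 -1"

```text
clock: 2.25
eef_pos: [0.5087, 0.0765, 0.2556]
tool_rot: [0.996, 0.087, -0.001, -0.0]
ft_force: [-0.6, 0.1, -0.4]
grip_width: 0.0001
```

Run:
```python
from h import *
o=bot.get_obs();cm=imaging.camera_model("wrist");im=imaging.camera("wrist")
import pickle;pickle.dump((o,cm,im),open("pics/w1.pkl","wb"))
cv2.imwrite("pics/w1.png",im[:,:,::-1]);print(o["eef_pos"],o["tool_rot"],o["clock"],proj(cm,[.518,.017,.13]))
```

```text
[0.50865171 0.07651165 0.25561324] [ 9.96200633e-01  8.70827086e-02 -8.72028740e-04 -3.74047480e-04] 2.25 [[254.3968176  265.81611741]]
```

View pics/w1.png

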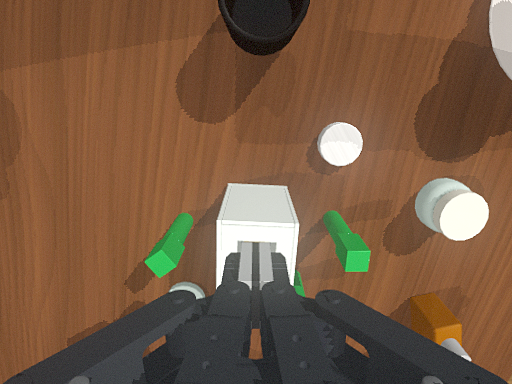

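>>> carry_out --pt "0 0.5 0 0 -1" --pt "0 0.95 0 0 -1" --pt "0 0.95 0 0 -1" --pt "0 0.95 0 0 -1"

```text
clock: 2.7
eef_pos: [0.5246, -0.016, 0.2563]
tool_rot: [0.996, 0.088, -0.0, -0.001]
ft_force: [0.5, 0.2, -0.7]
grip_width: -0.0004
```

Run:
```python
from h import *
o=bot.get_obs();cm=imaging.camera_model("wrist");im=imaging.camera("wrist")
import pickle;pickle.dump((o,cm,im),open("pics/w2.pkl","wb"))
cv2.imwrite("pics/w2.png",im[:,:,::-1]);print(o["eef_pos"],o["tool_rot"],o["clock"],proj(cm,[.518,.017,.13]))
p=proj(cm,[.518,.017,.13])[0].astype(int)
c=im[p[1]-45:p[1]+45,p[0]-45:p[0]+45]
cv2.imwrite("pics/w2c.png",cv2.resize(c,(540,540),interpolation=cv2.INTER_CUBIC)[:,:,::-1]); print(p)
```

```text
[ 0.52461578 -0.01602371  0.25633896] [ 9.96115426e-01  8.80550551e-02 -3.01757783e-04 -5.23289957e-04] 2.7 [[254.73568066 155.73497848]]
[254 155]
```

View pics/w2.png

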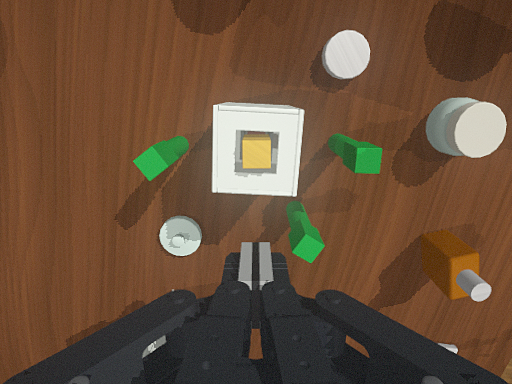

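View pics/w2c.png

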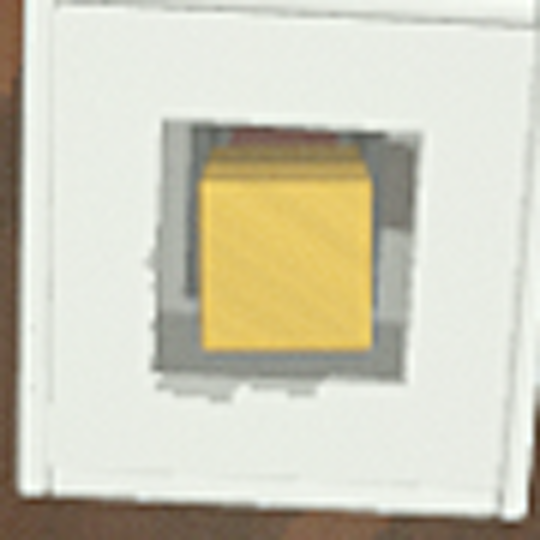

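Run:
```python
from h import *
import pickle
o,cm,im=pickle.load(open("pics/w2.pkl","rb"))
c=np.array([(202,180),(372,180),(371,352),(203,352)])/6-.42+[209,110]
P=onz(cm,c,.13);print(P.round(4).tolist(),P.mean(0))
for i in range(4):
    d=P[(i+1)%4]-P[i]; print(np.linalg.norm(d).round(4),np.degrees(np.arctan2(d[1],d[0])).round(1))
from scipy.spatial.transform import Rotation as Ro
M=Ro.from_quat(o["tool_rot"]).as_matrix();print(np.degrees(np.arctan2(M[1,0],M[0,0])))
for t in (P.mean(0),[.5185,.0173,.13]): print("tool shift",M.T@(np.array(t)-o["eef_pos"]))
```

```text
[[0.5066, 0.0274, 0.13], [0.5276, 0.0312, 0.13], [0.5316, 0.0096, 0.13], [0.5104, 0.0058, 0.13]] [0.51903221 0.01847236 0.13      ]
0.0213 10.1
0.022 -79.4
0.0215 -169.9
0.022 99.8
10.103469181442177
tool shift [ 0.00061885 -0.03480218  0.12637687]
tool shift [-1.10774293e-04 -3.37413638e-02  1.26376077e-01]
```

>>> carry_out --pt "0 -0.34 0.3 0 -1" --pt "0 -0.34 0.6 0 -1" --pt "0 -0.34 0.9 0 -1" --pt "0 -0.34 0.93 0 -1" --pt "0 -0.34 0.93 0 -1"

```text
clock: 3.25
eef_pos: [0.5186, 0.018, 0.1632]
tool_rot: [0.996, 0.089, -0.001, -0.0]
ft_force: [-0.1, 1.0, 0.5]
grip_width: -0.0002
```

>>> carry_out --pt "0 0 0.05 0 -1" --pt "0 0 0.08 0 -1" --pt "0 0 0.1 0 -1" --pt "0 0 0.1 0 -1"

```text
clock: 3.65
eef_pos: [0.52, 0.0163, 0.1541]
tool_rot: [0.996, 0.088, 0.001, -0.0]
ft_force: [1.0, 0.0, 2.6]
grip_width: 0.0002
```

>>> carry_out --pt "0 0 0.02 0 -1" --pt "0 0 0.04 0 -1" --pt "0 0 0.055 0 -1" --pt "0 0 0.055 0 -1" --pt "0 0 0.055 0 -1"

```text
clock: 4.15
eef_pos: [0.5195, 0.0163, 0.1477]
tool_rot: [0.996, 0.088, -0.0, 0.0]
ft_force: [0.4, 0.7, 2.5]
grip_width: 0.0003
```

>>> carry_out --pt "0 0 -0.2 0 -1" --pt "0 0 -0.5 0 -1" --pt "0 0.3 -0.9 0 -1" --pt "0 0.4 -0.9 0 1" --pt "0 0.4 -0.9 0 1" --pt "0 0.4 -0.9 0 1"

```text
clock: 4.75
eef_pos: [0.5254, -0.023, 0.2362]
tool_rot: [0.996, 0.088, -0.002, -0.0]
ft_force: [-0.2, 0.5, 0.2]
grip_width: 0.0432
```

Run:
```python
from h import *
o=bot.get_obs();cm=imaging.camera_model("wrist");im=imaging.camera("wrist");s=imaging.camera("side")
import pickle;pickle.dump((o,cm,im),open("pics/w3.pkl","wb"))
cv2.imwrite("pics/w3.png",im[:,:,::-1]);cv2.imwrite("pics/s3.png",s[:,:,::-1]);print(o["eef_pos"],o["tool_rot"],o["grip_width"],o["clock"])
p=proj(cm,[.519,.018,.16])[0].astype(int);print(p)
c=im[p[1]-45:p[1]+45,p[0]-45:p[0]+45]
cv2.imwrite("pics/w3c.png",cv2.resize(c,(540,540),interpolation=cv2.INTER_CUBIC)[:,:,::-1])
```

```text
[ 0.52536951 -0.02296761  0.23618672] [ 9.96149371e-01  8.76563879e-02 -1.62036737e-03 -4.03564218e-04] 0.0431730670243498 4.75
[257 157]
```

View pics/w3c.png

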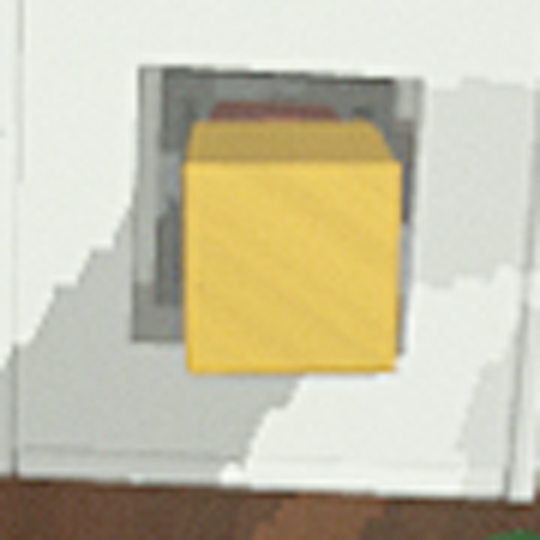

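View pics/s3.png

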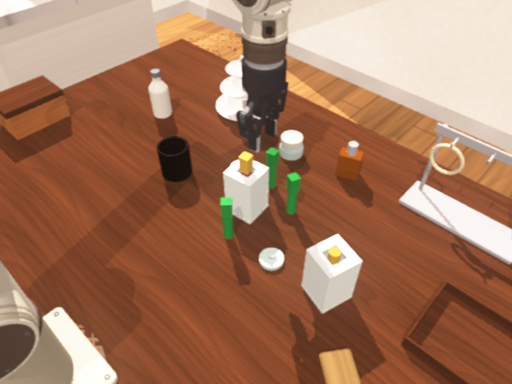

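Run:
```python
from h import *
import pickle
o,cm,im=pickle.load(open("pics/w3.pkl","rb"))
c=np.array([(184,162),(400,160),(396,373),(187,373)])/6-.42+[257-45,157-45]
P=onz(cm,c,.16);print(P.round(4).tolist(),P.mean(0))
for i in range(4):
    d=P[(i+1)%4]-P[i]; print(np.linalg.norm(d).round(4),np.degrees(np.arctan2(d[1],d[0])).round(1))
from scipy.spatial.transform import Rotation as Ro
M=Ro.from_quat(o["tool_rot"]).as_matrix();print(np.degrees(np.arctan2(M[1,0],M[0,0])))
print("tool shift",M.T@(P.mean(0)-o["eef_pos"]))
```

```text
[[0.508, 0.0278, 0.16], [0.529, 0.0317, 0.16], [0.5329, 0.0104, 0.16], [0.5118, 0.0066, 0.16]] [0.52040938 0.01912095 0.16      ]
0.0214 10.7
0.0217 -79.8
0.0214 -169.9
0.0215 100.3
10.05770260786703
tool shift [ 0.00270699 -0.04222508  0.07622454]
```

>>> carry_out --pt "0.015 -0.41 0 0 1" --pt "0.015 -0.41 0 0 1" --pt "0.015 -0.41 0 0 1" --pt "0.015 -0.41 0 0 1"

```text
clock: 5.25
eef_pos: [0.5204, 0.0177, 0.2372]
tool_rot: [0.996, 0.088, -0.001, 0.0]
ft_force: [-0.6, -0.6, -0.1]
grip_width: 0.0854
```

>>> carry_out --pt "0 0 0.3 0 1" --pt "0 0 0.6 0 1" --pt "0 0 0.79 0 1" --pt "0 0 0.79 0 1" --pt "0 0 0.79 0 1"

```text
clock: 5.75
eef_pos: [0.5207, 0.0171, 0.1589]
tool_rot: [0.996, 0.088, -0.0, 0.0]
ft_force: [-0.2, 0.3, 0.5]
grip_width: 0.0852
```

>>> carry_out --pt "0 0 0 0 -1" --pt "0 0 0 0 -1" --pt "0 0 0 0 -1" --pt "0 0 0 0 -1" --pt "0 0 0 0 -1" --pt "0 0 0 0 -1" --pt "0 0 0 0 -1" --pt "0 0 0 0 -1" --pt "0 0 0 0 -1" --pt "0 0 0 0 -1"

```text
clock: 6.75
eef_pos: [0.5209, 0.0176, 0.1588]
tool_rot: [0.996, 0.088, 0.0, -0.0]
ft_force: [0.4, -0.0, 1.1]
grip_width: 0.0208
```

>>> carry_out --pt "0 0 -0.1 0 -1" --pt "0 0 -0.25 0 -1" --pt "0 0 -0.5 0 -1" --pt "0 0 -0.8 0 -1" --pt "0 0 -1 0 -1" --pt "0 0 -1 0 -1" --pt "0 0 -1 0 -1"

```text
clock: 7.45
eef_pos: [0.5208, 0.0176, 0.2591]
tool_rot: [0.996, 0.088, 0.0, 0.0]
ft_force: [-0.1, 0.6, 0.1]
grip_width: 0.0212
```

Run:
```python
from h import *
o=bot.get_obs();cm=imaging.camera_model("wrist");im=imaging.camera("wrist");s=imaging.camera("side")
import pickle;pickle.dump((o,cm,im,s),open("pics/w4.pkl","wb"))
cv2.imwrite("pics/ws4.png",np.hstack([cv2.resize(im,(400,300)),cv2.resize(s[60:252,150:406],(400,300))])[:,:,::-1]);print(o["eef_pos"],o["tool_rot"],o["grip_width"],o["ft_force"],o["clock"])
```

```text
[0.52075032 0.01760327 0.2590917 ] [9.96124430e-01 8.79544856e-02 3.57285672e-04 6.72574666e-06] 0.021162031174196353 [-0.08826853  0.57170327  0.05568532] 7.45
```

View pics/ws4.png

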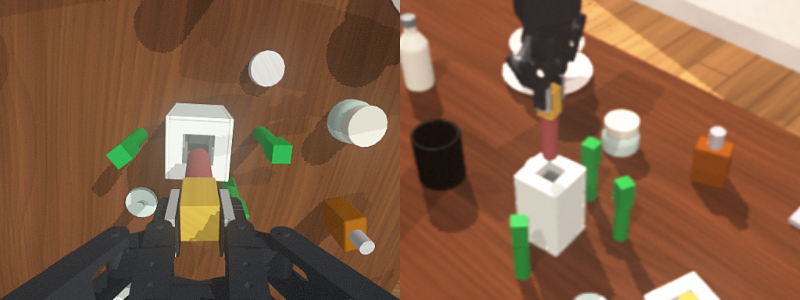

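>>> carry_out --pt "0 -0.3 0 0 -1" --pt "0 -0.65 0 0 -1" --pt "0 -0.8 0 0 -1" --pt "0 -0.8 0 0 -1"

```text
clock: 7.95
eef_pos: [0.5058, 0.0979, 0.2576]
tool_rot: [0.996, 0.09, -0.001, 0.0]
ft_force: [0.3, 0.4, 0.3]
grip_width: 0.0212
```

>>> carry_out --pt "0 -0.3 0 0 -1" --pt "0 -0.55 0 0 -1" --pt "0 -0.7 0 0 -1" --pt "0 -0.7 0 0 -1" --pt "0 -0.7 0 0 -1"

```text
clock: 8.45
eef_pos: [0.4945, 0.1646, 0.2585]
tool_rot: [0.996, 0.088, -0.0, 0.001]
ft_force: [-0.2, -1.1, -0.5]
grip_width: 0.0211
```

Run:
```python
from h import *
o=bot.get_obs();cm=imaging.camera_model("wrist");im=imaging.camera("wrist")
import pickle;pickle.dump((o,cm,im),open("pics/w5.pkl","wb"))
print(o["eef_pos"],o["tool_rot"],o["grip_width"],o["ft_force"],o["clock"],proj(cm,[.486,.231,.085]))
g=np.clip((im/255.)**.5*255,0,255).astype(np.uint8)
cv2.imwrite("pics/w5.png",g[:,:,::-1])
```

```text
[0.49447209 0.16458727 0.25845443] [ 9.96122434e-01  8.79755852e-02 -3.09510555e-04  5.44992486e-04] 0.021059069356103202 [-0.17727247 -1.08889401 -0.50459139] 8.45 [[259.46461921 108.07087117]]
```

View pics/w5.png

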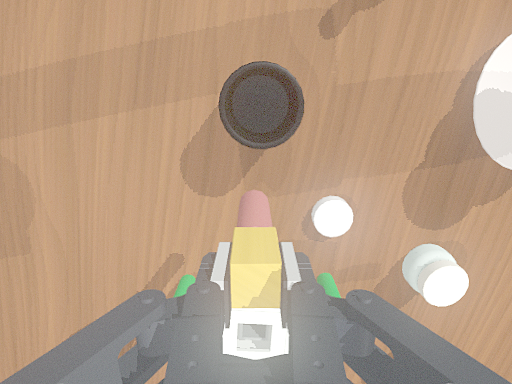

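Run:
```python
from h import *
import pickle
o,cm,im=pickle.load(open("pics/w5.pkl","rb"))
m=(im.max(2)<50).astype(np.uint8)*255; m[165:]=0; m=cv2.morphologyEx(m,cv2.MORPH_OPEN,np.ones((5,5)))
c=max(cv2.findContours(m,0,1)[0],key=cv2.contourArea);e=cv2.fitEllipse(c);print(e)
from scipy.spatial.transform import Rotation as Ro
M=Ro.from_quat(o["tool_rot"]).as_matrix()
for q in (e[0],(261.5,105.5)):
    P=onz(cm,[q],.085)[0];print(P,M.T@(P-o["eef_pos"]))
P=onz(cm,[(219,105),(304,105),(261,62),(261,149)],.085);print(np.linalg.norm(P[0]-P[1]),np.linalg.norm(P[2]-P[3]))
```

```text
((262.2720031738281, 104.49676513671875), (75.88429260253906, 75.91127014160156), 141.6072235107422)
[0.48786045 0.23441222 0.085     ] [ 0.00585241 -0.07008176  0.17337812]
[0.48735304 0.23345862 0.085     ] [ 0.00518572 -0.06923185  0.17337947]
0.07404317526941635 0.07385723382557534
```

>>> carry_out --pt "0.02 -0.3 0 0 -1" --pt "0.05 -0.55 0 0 -1" --pt "0.05 -0.69 0 0 -1" --pt "0.05 -0.69 0 0 -1" --pt "0.05 -0.69 0 0 -1"

```text
clock: 9.0
eef_pos: [0.4873, 0.2332, 0.2587]
tool_rot: [0.996, 0.088, -0.0, 0.001]
ft_force: [-0.1, -0.1, -0.3]
grip_width: 0.0207
```

>>> carry_out --pt "0 0 0.2 0 -1" --pt "0 0 0.45 0 -1" --pt "0 0 0.7 0 -1" --pt "0 0 0.9 0 -1" --pt "0 0 1 0 -1" --pt "0 0 1 0 -1" --pt "0 0 1 0 -1"

```text
clock: 9.7
eef_pos: [0.4879, 0.2337, 0.1596]
tool_rot: [0.996, 0.088, 0.001, -0.0]
ft_force: [0.1, 0.0, 0.9]
grip_width: 0.0211
```

Run:
```python
from h import *
o=bot.get_obs();im=imaging.camera("wrist");s=imaging.camera("side")
print(o["eef_pos"],o["grip_width"],o["ft_force"],o["clock"])
g=lambda x:np.clip((x/255.)**.5*255,0,255).astype(np.uint8)
cv2.imwrite("pics/w6.png",np.hstack([cv2.resize(g(im),(400,300)),cv2.resize(g(s[96:216,100:260]),(400,300))])[:,:,::-1])
```

```text
[0.48789063 0.23372596 0.1596302 ] 0.021054014432076745 [0.08505447 0.01935095 0.91496377] 9.7
```

View pics/w6.png

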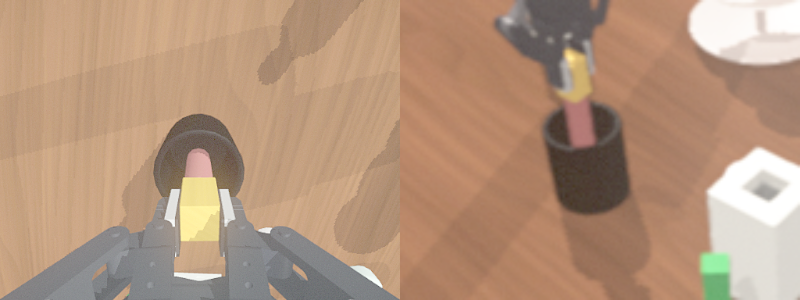

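>>> carry_out --pt "0 0 0.15 0 -1" --pt "0 0 0.3 0 -1" --pt "0 0 0.4 0 -1" --pt "0 0 0.43 0 -1" --pt "0 0 0.43 0 -1"

```text
clock: 10.3
eef_pos: [0.4875, 0.2342, 0.1162]
tool_rot: [0.996, 0.088, 0.0, -0.0]
ft_force: [0.1, 0.3, 0.4]
grip_width: 0.0209
```

>>> carry_out --pt "0 0 0.01 0 -1" --pt "0 0 0.02 0 -1" --pt "0 0 0.02 0 -1"

```text
clock: 10.6
eef_pos: [0.488, 0.2345, 0.1155]
tool_rot: [0.996, 0.088, 0.001, -0.0]
ft_force: [-2.1, -1.3, 6.2]
grip_width: 0.021
```

>>> carry_out --pt "0 0 -0.01 0 -1" --pt "0 0 -0.01 0 -1" --pt "0 0 -0.01 0 -0.4" --pt "0 0 -0.01 0 -0.3" --pt "0 0 -0.01 0 -0.2" --pt "0 0 -0.01 0 -0.1" --pt "0 0 -0.01 0 0" --pt "0 0 -0.01 0 0.1" --pt "0 0 -0.01 0 0.2" --pt "0 0 -0.01 0 0.2"

```text
clock: 11.6
eef_pos: [0.4873, 0.2341, 0.1148]
tool_rot: [0.996, 0.088, -0.0, -0.0]
ft_force: [-0.0, 0.2, 0.4]
grip_width: 0.0511
```

Run:
```python
from h import *
o=bot.get_obs();im=imaging.camera("wrist");s=imaging.camera("side")
print(o["eef_pos"],o["grip_width"],o["ft_force"],o["clock"])
g=lambda x:np.clip((x/255.)**.5*255,0,255).astype(np.uint8)
cv2.imwrite("pics/w7.png",np.hstack([cv2.resize(g(im),(400,300)),cv2.resize(g(s[96:216,100:260]),(400,300))])[:,:,::-1])
```

```text
[0.48727443 0.23407841 0.11479791] 0.051122649469041354 [-0.04251531  0.22569438  0.4201166 ] 11.6
```

View pics/w7.png

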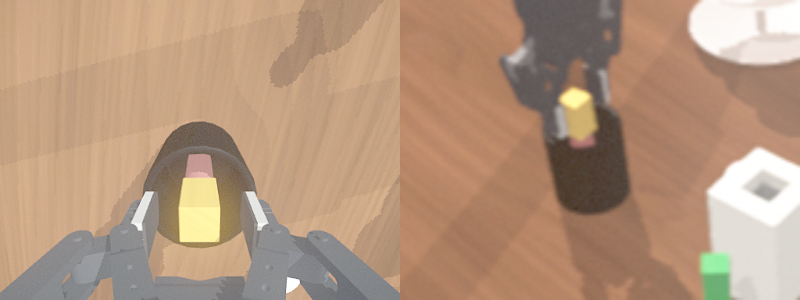

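>>> carry_out --pt "0 0 -0.1 0 0.2" --pt "0 0 -0.25 0 0.2" --pt "0 0 -0.5 0 0.2" --pt "0 0 -0.8 0 0.2" --pt "0 0 -1 0 0.2" --pt "0 0 -1 0 0.2"

```text
clock: 12.3
eef_pos: [0.4893, 0.235, 0.2191]
tool_rot: [0.996, 0.088, 0.004, -0.001]
ft_force: [-0.5, 0.3, 0.1]
grip_width: 0.0515
```

>>> carry_out --pt "0 0.3 -0.2 0 0.2" --pt "0 0.6 -0.2 0 0.2" --pt "0 0.8 -0.2 0 0.2" --pt "0 0.8 -0.2 0 0.2" --pt "0 0.8 -0.2 0 0.2"

```text
clock: 12.8
eef_pos: [0.501, 0.1551, 0.2343]
tool_rot: [0.996, 0.087, -0.001, -0.0]
ft_force: [0.8, -0.4, 1.6]
grip_width: 0.0514
```

Run:
```python
from h import *
o=bot.get_obs();cm=imaging.camera_model("wrist");im=imaging.camera("wrist");s=imaging.camera("side")
print(o["eef_pos"],o["grip_width"],o["ft_force"],o["clock"])
g=lambda x:np.clip((x/255.)**.5*255,0,255).astype(np.uint8)
cv2.imwrite("pics/w8.png",np.hstack([cv2.resize(g(im),(400,300)),cv2.resize(g(s[96:216,100:260]),(400,300))])[:,:,::-1])
cv2.imwrite("pics/s8.png",s[:,:,::-1])
```

```text
[0.50099407 0.1550715  0.23425677] 0.051433754911436334 [ 0.83825674 -0.40112846  1.57947143] 12.8
```

View pics/w8.png

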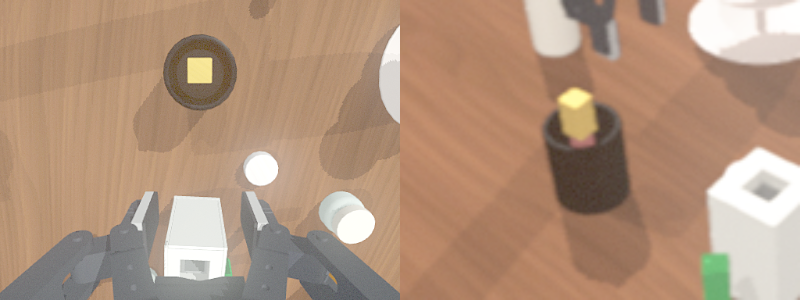

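View pics/s8.png

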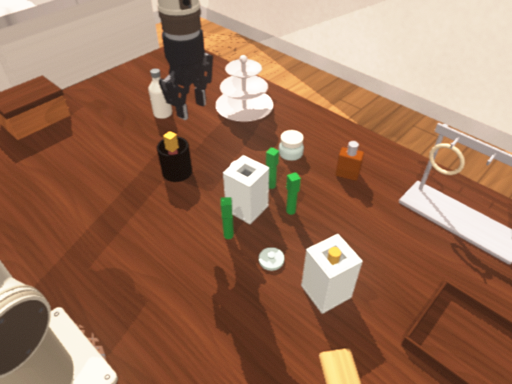

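```bash
python3 -c "
from workcell import order
print(order.job_done())"
```

```text
the job is handed in; nothing more can be done
None
```

The square-capped gloss now stands in the black pencil cup, cap up and foot on the bottom. The job is handed in at about 13 s on the robot clock.

- **Press:** I pressed the cap about 7 mm in with the shut fingertips. A wrist picture showed it had sprung up.
- **Grasp and lift:** I gripped the cap on its flats, with a measured width of about 21 mm against 22 mm nominal, and lifted it straight out.
- **Placing:** I lowered it into the cup until it met the floor at about 6 N, released it, and backed away.

**Last checks:** the final wrist and side pictures show the gloss upright and centred in the cup, with the cup standing upright. The round-capped gloss looks unchanged, still locked down, and the green look-alikes were not touched. The gripper is clear of everything.

**Disagreements:** the side camera put the cap and cup about 2–4 mm away from the top camera's positions, close to the stated calibration error. The wrist camera agreed with the top camera to about 1–2 mm, so I used those two. No check failed.

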